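# Shut the marked tap under the sliding cover

## Task

Closing time: the water has to be turned off at the low tap box on the counter. Push the loose cover along its track all the way to the far (empty) end, so that both tap handles are uncovered, then push the handle that ends in a round disc a quarter turn round to its stop, so that it lies across its pipe and the tap is shut. Only push with the fingers: do not lift the cover out of its track, and leave the other, straight tap handle and the things around the box where they are.

Things in the scene. Friction and masses are not known exactly. Their poses are not given: they have to be found in the camera images.
- tap_box: Fixed grey base plate, 130 (its x) x 410 (its y) x 10 mm; origin under its centre, z up. Rails along y and stops at y = +-199 mm, all 22 mm high, guide the cover. On its -y half two like brass valves stand, pivots at x = +12, y = -55 and -150 mm, tops 37 mm above the counter; each with its pipe runs along x (x = -44 to +46 mm, 26 mm wide). The +y half is empty, for parking the cover.
- cover: Loose grey hood, 110 (x) x 190 (y) x 56 mm, 0.25 to 0.5 kg, open below and at its -y end, on the plate between the rails (underside 10 mm, flat top 66 mm above the counter, a push tab on top); origin under its centre, axes as the box's. At first it hides both valves (centre at box y of -100 to -80 mm); pushed to +y (2 to 6 N) it slides until the stop holds it at box y of about +104 mm.
- cover_tab (a point): Middle of the push tab on the cover, 76 mm above the counter. The tab is an upright rib, 60 mm along the box's x, 8 mm thick along y, from the cover's top at 66 mm to 87 mm above the counter.
- disc_handle (a joint): Angle of the steel tap handle to be shut, which ends in a round disc. 0: open, points from its pivot to the box's -x, along its pipe; grows counterclockwise seen from above; 1.571: shut, at its stop, points to the box's -y, across its pipe. Starts at 0 to 0.35, at either valve. It needs about 2.5 N at the disc and stays where it is left.
- disc_handle_axis (a point): Pivot of the disc-ended handle, at the middle of the handle's thickness, 43 mm above the counter. The handle is 12 mm thick (37 to 49 mm above the counter), its bar 12 mm wide, and its tip is 54 mm from the pivot. Axes turn with the handle; it points along its own -x.
- disc_handle_end (a point): Centre of the round disc (28 mm diameter, 12 mm thick) at the end of the marked handle, 40 mm from the pivot.
- plain_handle (a joint): Angle (rad) of the other tap handle, a straight square-ended bar 12 mm wide, 54 mm long from the pivot, at the other valve; same sense and height. It starts between 0 and 0.35 and must stay as it is.
- plain_handle_end (a point): Point on the middle of the straight handle, 40 mm from its pivot, 43 mm above the counter.
- mint_tin: Loose bystander: flat tin, 60 x 90 x 22 mm, beyond the -y end of the box; origin under its centre.
- lollipop: Loose bystander: lollipop, 101 mm long with a 27 mm head, lying beyond the +y end of the box; origin under its centre.
- pen: Loose bystander: black pen, 145 mm long, lying behind the box; origin under its centre.
- sweet_jar: Loose bystander: jar of sweets with a white lid, 64 mm across, 100 mm tall, in front of the till; origin under its centre.
- price_stand: Loose bystander: upright acrylic card stand, 40 x 75 x 59 mm, on the counter to the right; origin under its centre.

How it is judged (in metres and radians):
On the way, in this order (a step that is already met when the one before it is completed fails the run):
1. the cover is pushed to the empty end of its track while the disc-ended handle is still open (y of cover in the frame of tap_box above 0.085 m and value of joint disc_handle below 0.6 rad), for 0.2 s.
2. the disc-ended handle is pushed round to its stop (y of cover in the frame of tap_box above 0.085 m and value of joint disc_handle above 1.45 rad), for 0.2 s.
At the end, for the whole second after the job is handed in: The cover is level and at rest in its track, its centre at least 85 mm past the box's middle; the disc-ended handle is within 0.12 rad of its shut stop; the straight handle's end is within 12 mm and the tin, lollipop, pen, jar and card stand within 40 mm of where they were (all of step 2 and z of cover in the frame of tap_box below 0.016 m and angle between cover's own z axis and vertical below 0.08 rad and linear speed of cover below 0.02 m/s and distance of plain_handle_end from where it was at the start of the episode below 0.012 m and distance of each of mint_tin, lollipop, pen, sweet_jar, price_stand from where it was at the start of the episode below 0.04 m); the robot touches nothing.
It fails at once if the cover is lifted or tipped out of its track (z of cover in the frame of tap_box above 0.022 m or angle between cover's own z axis and vertical above 0.15 rad).
It fails at once if the straight handle is turned (distance of plain_handle_end from where it was at the start of the episode above 0.012 m).
It fails at once if a bystander is shoved, knocked over or picked up (distance of any of mint_tin, lollipop, pen, sweet_jar, price_stand from where it was at the start of the episode above 0.04 m or angle between any of sweet_jar, price_stand, mint_tin's own z axis and vertical above 0.4 rad).
It also fails if it takes over 48 s, if anything falls off the work surface, if the arm or the gripper's body presses on something with over 40 N, if the wrist force passes 120 N, or if a joint passes its speed limit or range.

## Robot

A 6-joint arm with a two-finger parallel gripper is mounted at the origin on a cart in front of the work surface, level with it; the furniture and walls round the work are solid. World frame = base frame: x ahead of the robot, y to its left, z up, the work surface at z = 0. Lengths are in mm, angles in degrees, forces in N, time in s.
With the tool pointing down it reaches from about 350 to 850 mm from the base axis. Payload 8.1 kg.
Tool frame: the origin (TCP) lies midway between the tips of the shut fingers; the grasp point (between the pads) lies 19 mm behind it (r.pinch_z is the distance from the TCP to the grasp point, in mm); z points along the fingers, y is the line along which they close (so a half turn about z gives the same grasp; the last joint's range is limited). The gripper opens to 85 mm and grips with 20 to 120 N. Pads are 22 mm wide; open, the fingers measure 114 mm over their backs; the gripper's body (76 mm by 85 mm) begins 54 mm behind the grasp point. The pads swing forward as they close: fully open they stand 13 mm farther back than shut.
Start: joints at [-77.831, 7.471, 85.268, -0, 87.261, -4.893], TCP at [176.071, -573.589, 193.292] pointing down, gripper open.
Joint ranges: [-169.43, 169.43], [-51.17, 129.36], [1.28, 143.12], [-76.62, 256.62], [0, 156.53], [-152.29, 152.29]. Speed limits (degrees/s): [136.94, 136.94, 159.86, 180, 180, 180].

## Interface

Orientations are given as [roll, pitch, yaw] about the fixed x, y, z axes, in that order (R = Rz(yaw) Ry(pitch) Rx(roll)).
In Python, from bench import sensors, optics, job, r gives the robot as it stands.
- The arm moves only by the tool play_rows, never from a script. Its argument "motion" is a list that holds one entry, the list of rows, each a list of 6 numbers: the shift along the tool's x, y, z in cm, then the turn, a rotation vector about the tool's x, y, z in degrees. In form: [[[x, y, z, ax, ay, az], ...]]. A call has 1 to 5 rows; each row is the pose to reach, as a shift and turn from the pose commanded when the call began, along the tool's axes at that moment; what a row does not reach only later rows make up. A row lasts 1/10 s, in which the tool goes at most 50 mm and 8.59 degrees, less where a joint would pass 70% of its speed; a pose out of reach is approached as far as the arm can. A call with a gripper value outside its range is refused whole. "jaw" is the opening, from 0 (shut) to 1 (fully open), set as the call begins (left out, the last holds). The fingers move at their own pace and stop on an object; "squeeze" is the grip in N (left out, the last holds). Time passes only in rows, so rows that repeat a pose let the fingers close. It gives the time, the measured TCP pose, the force, the opening and the grip force at its end, in the units of the state.
- sensors.sense(): the state, without advancing time (a new reading comes with each control period).
- optics.snapshot(name): name is "scene" or "top" or "wrist"; returns a dict with "pixels" (420x560x3 uint8, red, green, blue), "mtx" (3x3 intrinsics, pixels), "R" (3x3) and "t" (3): a world point X has camera coordinates R X + t; the wrist camera has in their place "T_tool_cam" (4x4, takes a point from camera to tool coordinates, whose origin is the TCP and whose axes are the flange's). Camera axes: x right, y down, z forward; pixel columns grow to the right and rows downward; lengths in mm; the calibration is good to about 2 mm. A picture is of the moment at which its call begins: read the wrist's pose just before it. There is no depth.
- job.hand_in(): hands the job in; it is judged then, once.
The state is a dict: "time": time; "joint_pos": joint angles; "qd": joint speeds; "joint_efforts": joint torques, N m; "tool_pos": TCP position; "tcp_rot": TCP orientation; "ft_force": force on the tool from outside, world axes, zero at the start; "wrist_torque": the same for the moment, N m; "finger_gap": finger opening in mm; "grip_force": force on a finger pad.
Only numpy, scipy, OpenCV 4.12 (cv2) and the standard library are available. Lean on these libraries where they do the work, as an engineer would, in place of code of your own. Each camera call takes 0.05 s, during which the arm holds its last target. There are 200 camera calls.

## Working session

There is one attempt and no reset: what is moved stays moved. The work goes in short steps, Python scripts to look and compute and a tool call to move; the robot and the scene stay as the last step left them, time stands still between calls to the robot, and variables do not carry over. Pictures are saved under pics/ and viewed, at most 10 in all, crops included, and the job is handed in when it is done.

Besides the shell and the picture viewer there is one more tool, called after "Call:" in YAML: its name, and indented under it one key for each argument. play_rows: Moves the arm, as the interface text tells. Its arguments: {"type":"object","properties":{"motion":{"type":"array","items":{"type":"array","items":{"type":"array","items":{"type":"number"}}}},"jaw":{"type":"number"},"squeeze":{"type":"number"}},"required":["motion"]}

```bash
mkdir -p pics; python3 - <<'E'
from bench import sensors, optics, job, r
import cv2, pickle, numpy as np
d={}
for n in("scene","top"):
    s=optics.snapshot(n); d[n]=s
    cv2.imwrite(f"pics/{n}0.png",s["pixels"][:,:,::-1])
    print(n,s["mtx"],s["R"],s["t"])
pickle.dump(d,open("d0.pkl","wb"))
print(sensors.sense())
E
```

```text
scene [[546.92632944   0.         273.02024714]
 [  0.         546.92632944 206.99313863]
 [  0.           0.           1.        ]] [[ 0.6313027  -0.77525065  0.02105546]
 [-0.32201456 -0.28672842 -0.90227126]
 [ 0.70552358  0.56282612 -0.43065443]] [-438.56617124  214.92318071 1362.63381678]
top [[508.41506718   0.         286.89993725]
 [  0.         508.41506718 209.09916731]
 [  0.           0.           1.        ]] [[ 0.06803198 -0.99767878  0.00294853]
 [-0.96639661 -0.06663258 -0.2482694 ]
 [ 0.24788958  0.01404081 -0.96868654]] [-178.02347031  504.1060527  1525.01759827]
{'time': 0.1, 'joint_pos': array([-7.78307892e+01,  7.51064835e+00,  8.53229572e+01,  1.23651399e-03,
        8.72609947e+01, -4.89302125e+00]), 'qd': array([-0.11356654, -0.1751366 , -0.10100474, -0.03227801, -0.03496345,
       -0.01004189]), 'joint_efforts': array([ 1.52442470e-03, -5.70952749e+01, -5.01940370e+01, -1.21952148e-04,
        8.21717520e-03,  3.19965443e-05]), 'tool_pos': array([ 175.95975795, -573.04273231,  192.35155026]), 'tcp_rot': array([-1.79905850e+02, -9.29947975e-03,  1.70621643e+01]), 'ft_force': array([-0.38661174, -0.09821059,  0.43233067]), 'wrist_torque': array([ 0.03003954, -0.03969316,  0.04332667]), 'grip_force': 0.0, 'finger_gap': 85.25457938306343}
```

View pics/top0.png

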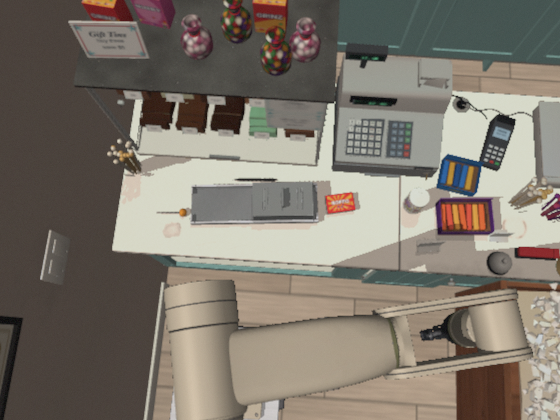

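View pics/scene0.png

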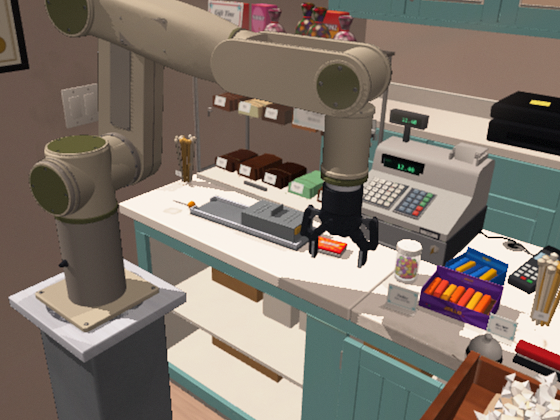

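```bash
python3 - <<'E'
import cv2,pickle
d=pickle.load(open("d0.pkl","rb"))
c=d["top"]["pixels"][170:235,180:365,::-1]
cv2.imwrite("pics/c1.png",cv2.resize(c,None,fx=4.3,fy=4.3,interpolation=cv2.INTER_CUBIC))
E
```

```text
(no output)
```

View pics/c1.png

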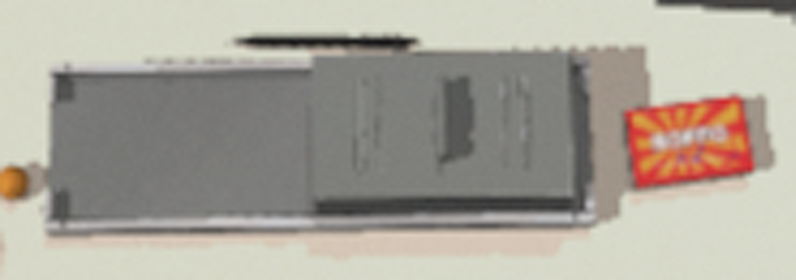

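```bash
cat > h.py <<'E'
import numpy as np
def ray(s,uv,z):
    d=s["R"].T@np.linalg.inv(s["mtx"])@np.array([uv[0],uv[1],1.]); c=-s["R"].T@s["t"]
    return c+d*(z-c[2])/d[2]
def proj(s,X):
    p=s["mtx"]@(s["R"]@np.array(X)+s["t"]); return p[:2]/p[2]
E
python3 - <<'E'
import pickle;from h import *
s=pickle.load(open("d0.pkl","rb"))["top"]
f=lambda u,v,z:print((u,v,z),ray(s,((u+.5)/4.3+179.5,(v+.5)/4.3+169.5),z).round(1))
print("box")
for u,v in[(54,68),(47,230),(592,222),(590,62)]:f(u,v,22)
print("cover")
for u,v in[(313,55),(578,52),(575,198),(315,200)]:f(u,v,66)
print("tab");f(445,78,87);f(445,160,87);f(472,78,66);f(472,165,66)
print("tin");f(630,110,22);f(755,172,22)
print("pen");f(240,40,5);f(415,42,5)
print("lolli");f(12,183,13)
E
```

```text
box
(54, 68, 22) [583.8 169.7  22. ]
(47, 230, 22) [458.7 160.6  22. ]
(592, 222, 22) [ 492.6 -242.    22. ]
(590, 62, 22) [ 616.4 -233.9   22. ]
cover
(313, 55, 66) [594.  -28.4  66. ]
(578, 52, 66) [ 609.7 -222.7   66. ]
(575, 198, 66) [ 499.2 -226.6   66. ]
(315, 200, 66) [484.8 -39.1  66. ]
tab
(445, 78, 87) [ 576.8 -127.    87. ]
(445, 160, 87) [ 515.6 -131.3   87. ]
(472, 78, 66) [ 584.4 -146.2   66. ]
(472, 165, 66) [ 518.7 -150.6   66. ]
tin
(630, 110, 22) [ 580.8 -265.9   22. ]
(755, 172, 22) [ 539.2 -361.4   22. ]
pen
(240, 40, 5) [620.9  33.8   5. ]
(415, 42, 5) [ 628.5 -100.     5. ]
lolli
(12, 183, 13) [494.8 192.7  13. ]
```

Call:
play_rows:
  motion:
    - [[8,-4.7,0.7,0,0,2.5],[12,-7,1.0,0,0,5],[16,-9.4,1.4,0,0,7.5],[20,-11.7,1.7,0,0,10],[23.8,-14,2.1,0,0,12.5]]
  jaw: 0

```text
time: 0.6
tool_pos: [345.3, -388.0, 174.0]
tcp_rot: [-180.0, 0.0, 4.4]
ft_force: [1.0, 0.2, 0.8]
finger_gap: 12.5
grip_force: 0.0
```

Call:
play_rows:
  motion:
    - [[3,-2.8,0.4,0,0,0],[6.5,-6,0.8,0,0,0],[10,-9.3,1.2,0,0,0],[13.5,-12.6,1.7,0,0,0],[16.5,-15.4,2,0,0,0]]

```text
time: 1.1
tool_pos: [497.6, -220.8, 153.7]
tcp_rot: [-180.0, 0.0, 4.6]
ft_force: [0.1, 0.3, -0.4]
finger_gap: -0.3
grip_force: 0.0
```

Call:
play_rows:
  motion:
    - [[2.0,-1.8,0.2,0,0,0],[3.7,-3.5,0.2,0,0,0],[3.7,-3.5,0.2,0,0,0],[3.7,-3.5,0.2,0,0,0],[3.7,-3.5,0.2,0,0,0]]

```text
time: 1.6
tool_pos: [530.2, -186.0, 152.3]
tcp_rot: [180.0, 0.0, 4.5]
ft_force: [-0.5, -0.1, -0.2]
finger_gap: -0.1
grip_force: 0.0
```

```bash
python3 - <<'E'
from bench import sensors, optics, r
import cv2,numpy as np
q=sensors.sense();s=optics.snapshot("wrist");cv2.imwrite("pics/w1.png",s["pixels"][:,:,::-1])
print(q["tool_pos"],q["tcp_rot"],s["T_tool_cam"],s["mtx"],q["joint_pos"])
E
```

```text
[ 530.18177642 -186.01026965  152.26796676] [1.79996167e+02 3.74054792e-02 4.52908990e+00] [[-4.08235645e-04 -9.57360850e-01 -2.88894507e-01  7.43041032e+01]
 [ 9.99999913e-01 -3.67270166e-04 -1.96007642e-04  1.09042139e-01]
 [ 8.15477090e-05 -2.88894562e-01  9.57360917e-01 -1.80793778e+02]
 [ 0.00000000e+00  0.00000000e+00  0.00000000e+00  1.00000000e+00]] [[299.36855115   0.         280.71530499]
 [  0.         299.36855115 210.60293426]
 [  0.           0.           1.        ]] [-2.45458727e+01  2.90855263e+00  9.44166920e+01 -2.17027846e-02
  8.27055852e+01  6.09277975e+01]
```

View pics/w1.png

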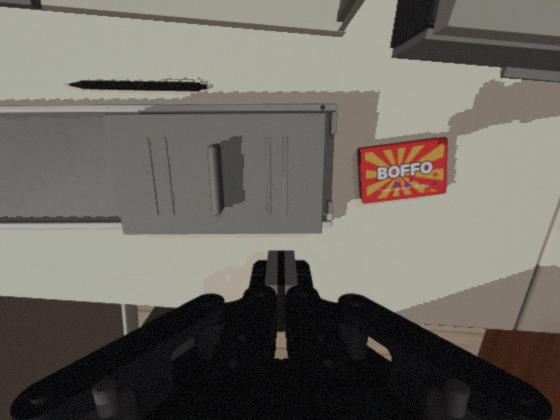

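```bash
cat >> h.py <<'E'
from scipy.spatial.transform import Rotation as Ro
def wcam(s,q):
    W=np.eye(4);W[:3,:3]=Ro.from_euler("xyz",q["tcp_rot"],degrees=True).as_matrix();W[:3,3]=q["tool_pos"]
    C=np.linalg.inv(W@s["T_tool_cam"]);return dict(mtx=s["mtx"],R=C[:3,:3],t=C[:3,3])
E
python3 - <<'E'
from h import *
from bench import sensors,optics
q=sensors.sense();s=wcam(optics.snapshot("wrist"),q)
for n,u,v,z in[("tab",214,146,87),("tab",214,213,87),("tab+y",209,180,87),("tab-y",219,180,87),("rail",336,104,22),("rail",332,227,22),("cov",106,114,66),("cov",323,112,66),("cov",322,233,66),("cov",123,233,66)]:
    print(n,ray(s,(u,v),z).round(1))
T=s["R"]@(q["tool_pos"])+s["t"];print("tip",T,proj(s,q["tool_pos"]))
E
```

```text
tab [ 580.2 -128.4   87. ]
tab [ 523.5 -129.2   87. ]
tab+y [ 552.1 -124.6   87. ]
tab-y [ 552.7 -132.9   87. ]
rail [ 623.6 -233.3   22. ]
rail [ 496.1 -245.7   22. ]
cov [597.7 -32.1  66. ]
cov [ 613.7 -215.7   66. ]
cov [ 504.7 -227.7   66. ]
cov [489.8 -38.6  66. ]
tip [-6.36040404e-02  1.89056967e+01  1.94550775e+02] [280.61743311 239.69441964]
```

Call:
play_rows:
  motion:
    - [[2.4,-1.9,1,0,0,0],[2.4,-1.9,4.0,0,0,0],[2.4,-1.9,7,0,0,0],[2.4,-1.9,8.0,0,0,0],[2.4,-1.9,8.0,0,0,0]]

```text
time: 2.2
tool_pos: [551.4, -164.5, 70.7]
tcp_rot: [-179.9, 0.2, 4.5]
ft_force: [-0.3, 0.6, 0.3]
finger_gap: 0.2
grip_force: 0.0
```

Call:
play_rows:
  motion:
    - [[0,-1,0,0,0,0],[0,-2,0,0,0,0],[0,-2.6,0,0,0,0],[0,-3.2,0,0,0,0],[0,-3.8,0,0,0,0]]

```text
time: 2.7
tool_pos: [550.5, -126.0, 73.1]
tcp_rot: [180.0, -0.1, 4.6]
ft_force: [0.5, -0.3, -0.2]
finger_gap: 0.0
grip_force: 0.0
```

Call:
play_rows:
  motion:
    - [[0,-0.8,0,0,0,0],[0,-1.6,0,0,0,0],[0,-2.4,0,0,0,0],[0,-3.2,0,0,0,0],[0,-4,0,0,0,0]]

```text
time: 3.2
tool_pos: [546.9, -86.0, 72.4]
tcp_rot: [-180.0, 0.0, 4.6]
ft_force: [0.5, 0.2, -0.2]
finger_gap: -0.0
grip_force: 0.0
```

```bash
python3 - <<'E'
from bench import sensors, optics, r
import cv2,numpy as np
q=sensors.sense();s=optics.snapshot("wrist");cv2.imwrite("pics/w2.png",s["pixels"][:,:,::-1])
print(q["tool_pos"],q["ft_force"],q["wrist_torque"])
E
```

```text
[546.931626   -86.04048966  72.43696006] [ 0.47290186  0.22994879 -0.23722202] [ 0.03216184 -0.00521637 -0.00554922]
```

View pics/w2.png

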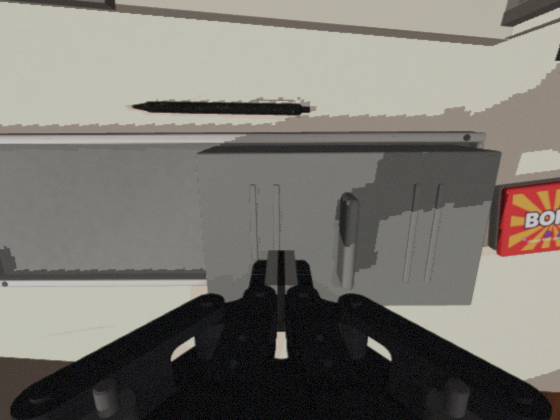

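```bash
python3 - <<'E'
from h import *
from bench import sensors,optics
q=sensors.sense();w=optics.snapshot("wrist");s=wcam(w,q)
for n,u,v,z in[("tab",349,196,87),("tab",348,288,87),("cov",198,152,66),("cov",499,150,66),("cov",473,303,66),("rail",484,133,22),("railL",0,283,22)]:
    print(n,ray(s,(u,v),z).round(1))
import cv2
t=optics.snapshot("top");sc=optics.snapshot("scene")
a=cv2.resize(np.ascontiguousarray(t["pixels"][160:240,180:340,::-1]),(800,400),interpolation=cv2.INTER_CUBIC)
b=cv2.resize(np.ascontiguousarray(sc["pixels"][190:250,180:340,::-1]),(800,200),interpolation=cv2.INTER_CUBIC)
cv2.imwrite("pics/c2.png",np.vstack([a,b]))
E
```

```text
tab [ 582.7 -121.2   87. ]
tab [ 523.6 -129.3   87. ]
cov [598.2 -29.7  66. ]
cov [ 614.2 -214.3   66. ]
cov [ 506.4 -227.    66. ]
rail [ 623.9 -231.2   22. ]
railL [466.2 153.9  22. ]
```

View pics/c2.png

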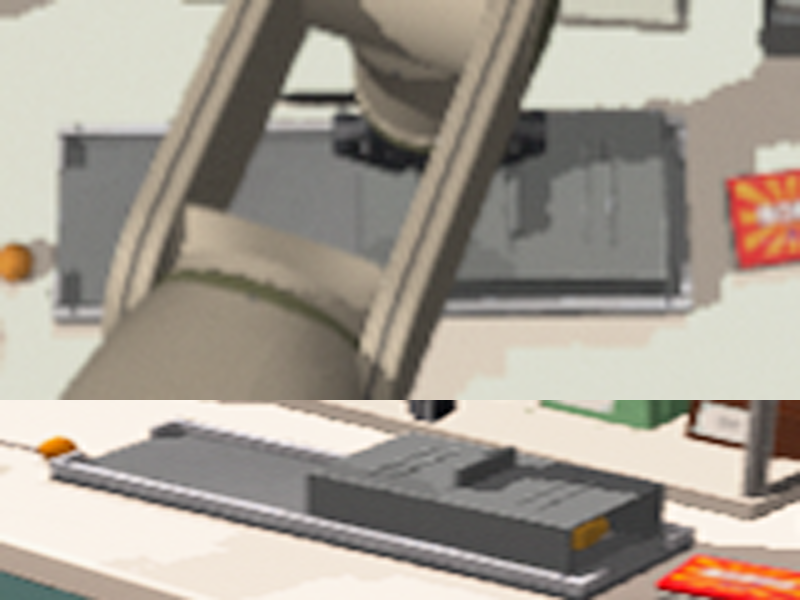

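```bash
python3 - <<'E'
from h import *
import pickle
s=pickle.load(open("d0.pkl","rb"));t=s["top"];s=s["scene"]
for z in(72,100,130,160):print(z,proj(s,(546.9,-86,z)),proj(t,(546.9,-86,z)))
for z in (66,87):print(proj(s,(551,-129,z)))
for x in(480,547,600,650,700):
  for z in(66,100,130,160,): print(x,z,proj(s,(x,-86,z)).round())
E
```

```text
72 [264.78913585 206.50441034] [269.37187149 197.40573838]
100 [264.92382887 198.16217508] [269.09446987 194.94084076]
130 [265.07033531 189.08827354] [268.78636421 192.20311736]
160 [265.21916255 179.87063348] [268.46635509 189.35962376]
[276.5591422  211.94134956]
[276.72598271 205.65474304]
480 66 [250. 216.]
480 100 [250. 205.]
480 130 [250. 196.]
480 160 [250. 187.]
547 66 [265. 208.]
547 100 [265. 198.]
547 130 [265. 189.]
547 160 [265. 180.]
600 66 [276. 203.]
600 100 [276. 193.]
600 130 [276. 184.]
600 160 [276. 175.]
650 66 [286. 198.]
650 100 [286. 188.]
650 130 [286. 179.]
650 160 [286. 170.]
700 66 [295. 193.]
700 100 [295. 183.]
700 130 [296. 175.]
700 160 [296. 166.]
```

```bash
python3 - <<'E'
from h import *
from bench import sensors,optics
import cv2
p=optics.snapshot("scene")["pixels"]
g=p[130:220,235:300].max(2)
for i in range(40,90,2):print(130+i,"".join("#" if v<45 else "+" if v<75 else "." for v in g[i]))
E
```

```text
170 ..++............########################..+#++....###############
172 ...+.............######################++######++#..++###########
174 .....++........+..###..###############++++#######++###++#########
176 ..........+++..+++++##++##############...######++################
178 ...............++++..################...####################.....
180 .....................####################################+.......
182 ..........................###############..###########...........
184 ...........................##########..++############............
186 .............................+.+###+....+#########+..............
188 ..........................+.....###+.........#+..................
190 ................................####.............................
192 ................................####.............................
194 ...............................+##...............................
196 .................................................................
198 .................................................................
200 .................................................................
202 .................................................................
204 .................................................................
206 ............................................++++.................
208 ..........................................++++++.................
210 ......................................++++++++++.................
212 .....................................++++++++....................
214 ..........+..........................+++++..................++...
216 ................+................................................
218 ......................+..........................................
```

Call:
play_rows:
  motion:
    - [[0,2,-1,0,0,0],[0,5,-1,0,0,0],[0,8,-1,0,0,0],[0,8,0,0,0,0],[0,8,0,0,0,0]]

```text
time: 3.95
tool_pos: [552.2, -166.9, 70.9]
tcp_rot: [-179.9, 0.1, 4.4]
ft_force: [0.0, -0.1, -1.9]
finger_gap: 0.3
grip_force: 0.0
```

Call:
play_rows:
  motion:
    - [[0,0,0.3,0,0,0],[0,0,0.6,0,0,0],[0,0,0.9,0,0,0],[0,0,1.0,0,0,0],[0,0,1.0,0,0,0]]

```text
time: 4.45
tool_pos: [553.3, -166.1, 62.3]
tcp_rot: [-180.0, 0.0, 4.6]
ft_force: [0.0, 0.9, 0.4]
finger_gap: -0.1
grip_force: 0.0
```

```bash
python3 - <<'E'
from h import *
from bench import sensors,optics
q=sensors.sense();print(q["tool_pos"],q["ft_force"],q["joint_pos"])
p=optics.snapshot("scene");pickle=0
for z in(60,80,100):print(proj(p,(q["tool_pos"][0],q["tool_pos"][1],z)))
g=p["pixels"][170:220,250:310].max(2)
for i in range(0,50,2):print(170+i,"".join("#" if v<45 else "+" if v<75 else "." for v in g[i]))
E
```

```text
[ 553.3113313  -166.07933423   62.30408195] [0.03180764 0.90259533 0.421093  ] [-2.17923448e+01  9.77240035e+00  9.67837582e+01  4.21784960e-04
  7.34619523e+01  6.36140618e+01]
[286.66489313 217.11425801]
[286.87893663 211.09465719]
[287.09526111 205.01090747]
170 .++++##++###++#+++++####..+#############################+...
172 .++++##++#####+...##....+++#############################+...
174 ++++++#++#####+.....####+++###########################+.....
176 ++++++##+#####.......###++++#######################+........
178 +++++#####+.#+........##############################+.......
180 ............#..........#########################...##++..#..
182 ...............+........######################....######+#+.
184 ....................+#...#####################....######....
186 ...........................##################....#####+.....
188 ...........................+################+..######.......
190 ...............+...............####################.........
192 .................................###############+...........
194 ..................................#+#########...............
196 .......................................####.................
198 ..................................+.+..####.................
200 ....................................+..####.................
202 ....................................+..####.................
204 .......................................##...................
206 ..............................+++...........................
208 ...........................++++++...........................
210 .......................+++++++++++..........................
212 ......................++++++++..............................
214 ......................+++++.................................
216 .+........................++++..............................
218 .......+..................................................++
```

Call:
play_rows:
  motion:
    - [[0,0,0.5,0,0,0],[0,0,1.0,0,0,0],[0,0,1.5,0,0,0],[0,0,2.0,0,0,0],[0,0,2.0,0,0,0]]

```text
time: 5.0
tool_pos: [552.5, -166.2, 41.2]
tcp_rot: [-179.9, 0.1, 4.6]
ft_force: [-0.3, 0.4, -0.6]
finger_gap: 0.0
grip_force: 0.0
```

Call:
play_rows:
  motion:
    - [[0,0,0.2,0,0,0],[0,0,0.4,0,0,0],[0,0,0.4,0,0,0]]

```text
time: 5.3
tool_pos: [553.3, -166.5, 38.3]
tcp_rot: [-180.0, 0.0, 4.6]
ft_force: [-0.8, 0.1, 0.3]
finger_gap: -0.1
grip_force: 0.0
```

```bash
python3 - <<'E'
from h import *
from bench import sensors,optics
import cv2
q=sensors.sense();print(q["tool_pos"],q["ft_force"],q["joint_pos"])
a=optics.snapshot("wrist")["pixels"][100:330,130:430,::-1];b=optics.snapshot("scene")["pixels"][150:260,200:350,::-1]
cv2.imwrite("pics/c3.png",np.vstack([a,cv2.resize(np.ascontiguousarray(b),(300,220),interpolation=cv2.INTER_CUBIC)]))
E
```

```text
[ 553.32066728 -166.47288478   38.31495579] [-0.79980883  0.10593592  0.26782322] [-2.18267116e+01  1.13495603e+01  9.77021296e+01 -2.08948244e-03
  7.09578678e+01  6.36106229e+01]
```

View pics/c3.png

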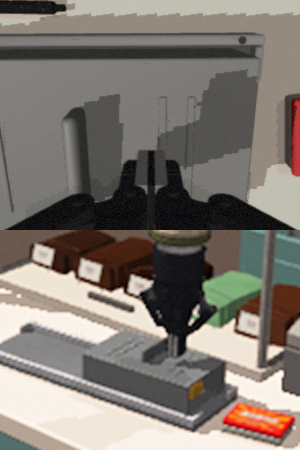

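Call:
play_rows:
  motion:
    - [[0,-1,0,0,0,0],[0,-2,0,0,0,0],[0,-2.6,0,0,0,0],[0,-3.2,0,0,0,0],[0,-3.8,0,0,0,0]]

```text
time: 5.9
tool_pos: [550.4, -128.2, 38.6]
tcp_rot: [180.0, -0.0, 4.6]
ft_force: [0.1, -2.1, 0.0]
finger_gap: -0.4
grip_force: 1.2
```

Call:
play_rows:
  motion:
    - [[0,-0.9,0,0,0,0],[0,-1.8,0,0,0,0],[0,-2.7,0,0,0,0],[0,-3.6,0,0,0,0],[0,-4.5,0,0,0,0]]

```text
time: 6.4
tool_pos: [546.8, -83.0, 38.5]
tcp_rot: [180.0, -0.0, 4.6]
ft_force: [1.1, -3.1, 1.0]
finger_gap: 0.1
grip_force: 1.6
```

Call:
play_rows:
  motion:
    - [[0,-0.9,0,0,0,0],[0,-1.8,0,0,0,0],[0,-2.7,0,0,0,0],[0,-3.6,0,0,0,0],[0,-4.5,0,0,0,0]]

```text
time: 6.9
tool_pos: [543.2, -38.2, 38.5]
tcp_rot: [180.0, -0.0, 4.6]
ft_force: [0.4, -3.8, 0.8]
finger_gap: -0.1
grip_force: 1.8
```

Call:
play_rows:
  motion:
    - [[0,-0.9,0,0,0,0],[0,-1.8,0,0,0,0],[0,-2.7,0,0,0,0],[0,-3.6,0,0,0,0],[0,-4.5,0,0,0,0]]

```text
time: 7.4
tool_pos: [539.6, 6.7, 38.5]
tcp_rot: [-180.0, -0.0, 4.6]
ft_force: [0.8, -3.7, 1.3]
finger_gap: 0.2
grip_force: 2.0
```

```bash
python3 - <<'E'
from h import *
from bench import sensors,optics
import cv2
q=sensors.sense();w=optics.snapshot("wrist");s=wcam(w,q);print(q["tool_pos"],q["ft_force"])
cv2.imwrite("pics/w4.png",w["pixels"][:,:,::-1])
E
```

```text
[539.57982953   6.67932192  38.51648228] [ 0.8374631  -3.70200884  1.31437289]
```

View pics/w4.png

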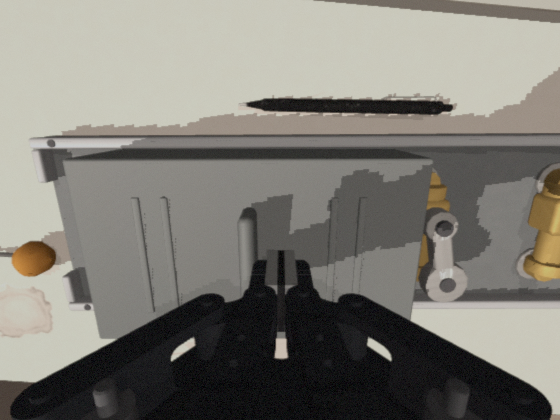

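Call:
play_rows:
  motion:
    - [[0,-0.8,0,0,0,0],[0,-1.6,0,0,0,0],[0,-2.4,0,0,0,0],[0,-3.1,0,0,0,0],[0,-3.8,0,0,0,0]]

```text
time: 7.95
tool_pos: [536.5, 44.4, 38.5]
tcp_rot: [180.0, 0.0, 4.6]
ft_force: [-0.2, -3.6, 1.0]
finger_gap: 0.4
grip_force: 1.7
```

Call:
play_rows:
  motion:
    - [[0,-0.2,0,0,0,0],[0,-0.4,0,0,0,0],[0,-0.4,0,0,0,0]]

```text
time: 8.25
tool_pos: [536.2, 48.2, 38.4]
tcp_rot: [-180.0, 0.0, 4.6]
ft_force: [0.2, -1.0, 0.5]
finger_gap: 0.1
grip_force: 0.5
```

```bash
python3 - <<'E'
from h import *
from bench import sensors,optics
import cv2
q=sensors.sense();w=optics.snapshot("wrist");s=wcam(w,q);print(q["tool_pos"],q["tcp_rot"],q["ft_force"],s["R"],s["t"])
cv2.imwrite("pics/w5.png",w["pixels"][:,:,::-1])
E
```

```text
[536.19684433  48.17557413  38.42258352] [-1.79977772e+02  1.00689910e-02  4.57140648e+00] [ 0.19553317 -1.01479448  0.49844364] [[ 7.92941084e-02 -9.96851154e-01 -4.69684346e-04]
 [-9.54285076e-01 -7.60444046e-02  2.89062697e-01]
 [-2.88188200e-01 -2.24727561e-02 -9.57310053e-01]] [  5.46022607 523.14733203 386.94111823]
```

View pics/w5.png

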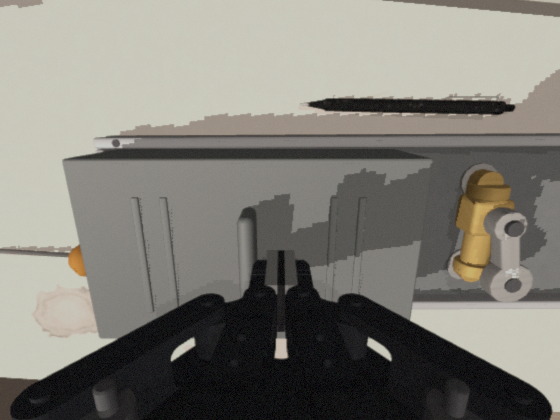

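```bash
python3 - <<'E'
from h import *
from bench import sensors,optics
q=sensors.sense();s=wcam(optics.snapshot("wrist"),q)
for n,u,v,z in[("railend",97,143,22),("covL",74,165,66),("covR",429,160,66),("covRb",413,336,66),("tab",247,180,66),("pivot",505,224,49),("disc",508,282,49),("knob",513,229,49),("hole",513,286,45)]:
    print(n,ray(s,(u,v),z).round(1))
E
```

```text
railend [586.9 170.9  22. ]
covL [580.1 157.6  66. ]
covR [597.  -22.8  66. ]
covRb [490.7 -36.7  66. ]
tab [579.3  69.   66. ]
pivot [561.4 -85.3  49. ]
disc [523.1 -98.8  49. ]
knob [558.6 -91.1  49. ]
hole [ 518.4 -106.6   45. ]
```

Call:
play_rows:
  motion:
    - [[0,0.7,0,0,0,0],[-1,2,-3,0,0,0],[-2,5,-4.5,0,0,0],[-3,8.5,-4.5,0,0,0],[-4,11.1,-4.5,0,0,0]]

```text
time: 8.85
tool_pos: [505.5, -68.0, 84.4]
tcp_rot: [180.0, -0.1, 4.6]
ft_force: [-0.7, -0.4, -0.6]
finger_gap: 0.1
grip_force: 0.0
```

Call:
play_rows:
  motion:
    - [[0,0,0,0,0,0],[0,0,1,0,0,0],[0,0,2,0,0,0],[0,0,3,0,0,0],[0,0,3,0,0,0]]

```text
time: 9.35
tool_pos: [503.4, -64.7, 50.7]
tcp_rot: [-179.9, 0.2, 4.6]
ft_force: [-0.0, -0.2, -0.9]
finger_gap: 0.1
grip_force: 0.0
```

```bash
python3 - <<'E'
from h import *
from bench import sensors,optics
import cv2
q=sensors.sense();w=optics.snapshot("wrist");s=wcam(w,q);print(q["tool_pos"],q["ft_force"])
a=w["pixels"][90:420,130:560,::-1];b=cv2.resize(np.ascontiguousarray(optics.snapshot("scene")["pixels"][180:250,185:335,::-1]),(430,200),interpolation=cv2.INTER_CUBIC)
cv2.imwrite("pics/w6.png",np.vstack([a,b]))
for z in(60,80,100):print(proj(optics.snapshot("scene"),(*q["tool_pos"][:2],z)))
E
```

```text
[503.41641904 -64.74226465  50.70179016] [-0.02596297 -0.17146845 -0.85493397]
[250.12498253 212.68957794]
[250.14509087 206.7266385 ]
[250.16541063 200.70100081]
```

View pics/w6.png

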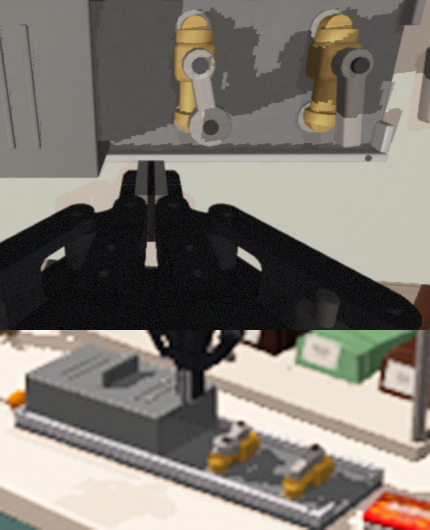

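```bash
python3 - <<'E'
from h import *
from bench import sensors,optics
q=sensors.sense();s=wcam(optics.snapshot("wrist"),q)
for n,u,v,z in[("disc",340,215,49),("pivot",330,155,49),("plpivot",489,155,49),("plend",483,235,49),("covedgeB",230,267,66),("railR",498,248,22)]:
    print(n,ray(s,(u,v),z).round(1))
for z in(0,-20,-36): print(z,proj(s,q["tool_pos"]-np.array([0,0,z])), proj(s,q["tool_pos"]-np.array([11,0,z])))
E
```

```text
disc [ 524.  -103.1   49. ]
pivot [561.8 -91.7  49. ]
plpivot [ 569.6 -189.    49. ]
plend [ 517.7 -199.7   49. ]
covedgeB [489.9 -35.4  66. ]
railR [ 499.1 -234.5   22. ]
0 [280.61542955 239.69508694] [279.289763   255.12806725]
-20 [280.60836018 252.71235568] [279.14063855 269.57011328]
-36 [280.60148682 265.36870425] [278.99614623 283.56355802]
```

Call:
play_rows:
  motion:
    - [[0.7,0.2,0.8,0,0,0],[0.7,0.2,2.0,0,0,0],[0.7,0.2,3.2,0,0,0],[0.7,0.2,4.4,0,0,0],[0.7,0.2,4.4,0,0,0]]

```text
time: 10.15
tool_pos: [509.9, -66.9, 6.4]
tcp_rot: [-179.9, 0.3, 4.6]
ft_force: [0.6, 0.6, -0.7]
finger_gap: -0.0
grip_force: 0.0
```

Call:
play_rows:
  motion:
    - [[0.2,0.6,0,0,0,0],[0.2,1.2,0,0,0,0],[0.2,1.8,0,0,0,0],[0.2,2.4,0,0,0,0],[0.2,3.0,0,0,0,0]]

```text
time: 10.65
tool_pos: [517.6, -97.4, 10.1]
tcp_rot: [-180.0, -0.1, 4.6]
ft_force: [0.6, 2.6, 2.8]
finger_gap: -0.0
grip_force: 1.6
```

```bash
python3 - <<'E'
from h import *
from bench import sensors,optics
import cv2
q=sensors.sense();w=optics.snapshot("wrist");s=wcam(w,q);print(q["tool_pos"],q["ft_force"])
g=w["pixels"].astype(int)
print(proj(s,(561,-91,49)))
for i in range(90,260,5):print(i,"".join("B" if (p[0]-p[2]>60) else "#" if p.max()<45 else "o" if p.min()>125 else "+" if p.min()>95 else "." for p in g[i,240:440:3]))
E
```

```text
[517.61454555 -97.4211449   10.05958198] [0.59570245 2.6016031  2.79050484]
[274.39250234 186.14310527]
90 ooooooooooooooooooooooooooooooooooooooooooooooooooooooooooooooooooo
95 .......++++++++++++++++++++++++++++++++++++o++++o+++o++o+++++o+++++
100 .......+o+o+o++oo++++++++o++o++++++++o++++ooo+oooo++ooo++++++++++++
105 .......oooooooooooooooooooooooooo+ooooooooooooooooooooooooooooooooo
110 +......oooooooooooooooooooooooooooooooooooooooooooooooooooooooooooo
115 ......+ooooooooooo.+oooooooooooooooooooooooooooooooooooooooooooooo+
120 .......oooooooo+....++ooooooooooooooooooooooooooooooooooooooooooooo
125 ....+ooooBBBB.+++.......oo+ooooooooooooooooooooooooooooooooooooo...
130 .....ooBBBBBBBB+o+..........ooooooooooooooooooooooooooooooo+oo.BBBB
135 +...+oBBBBBBBBBB+++.........oooooooooooooooooooooooooooooo+oo+BBBBB
140 ....++BBBBBBBBBB..+..................ooooooooooooooooooooooooB..BBB
145 ....BBBBBBBBBBBBBB.....+....+.+......ooooooooooooooooo+ooooo+BBBBBB
150 ....BBBBBBBBBBBBBB.........+..........oooooooooooo+.....+++oBBBBBBB
155 ..+.BBBBBBBBBBBBBB....................ooooooooo++.....+...
[... 749 characters left out ...]
oooooo..+ooooo++...........+....................BBBB
215 ......BBBBBBBooooooooo+.ooooooo...++...+.+...++.....+..++.....BBBBB
220 +.....BBBBBBBBooooooooo+.....+++.....+...........++ooooooo+...BBBBB
225 .....+.BBBBBBBB+oooooooo+++++..............+.+ooooooooooo++..BBBBBB
230 .......BBBBBBBBB.oooooooo+ooooo+........++ooooooooooooo+oo.BBBBBBBB
235 .+.....BBBBBBBBB..oooo+o+oo++oooo+oooooooooooooooooooo+ooB.BBBBBBBB
240 .....B..BBBBBBB....+++++++++ooo+oo+ooooooooooooooooooooo+BBBBB...BB
245 .....BBBBBBBBBBBB.++++++.....++ooo+ooooooooooooooooooooo+BBBBBBBBBB
250 ...ooBBBBB.BBB....+++++.......oooo+oooooooooooooooooooooooBBBBBBBBB
255 oooooooBBB...##....+++++.....++++++ooooooooooooooooooooooooBBBBBBBB
```

Call:
play_rows:
  motion:
    - [[0,0.6,0,0,0,0],[0.1,1.2,0,0,0,0],[0.3,1.8,0,0,0,0],[0.6,2.4,0,0,0,0],[0.9,2.9,0,0,0,0]]

```text
time: 11.2
tool_pos: [529.3, -125.7, 10.8]
tcp_rot: [180.0, -0.1, 4.6]
ft_force: [-0.4, 5.3, 6.3]
finger_gap: 0.0
grip_force: 3.5
```

Call:
play_rows:
  motion:
    - [[0.4,0.2,0,0,0,0],[0.8,0.4,0,0,0,0],[1.1,0.5,0,0,0,0],[1.3,0.5,0,0,0,0],[1.3,0.5,0,0,0,0]]

```text
time: 11.7
tool_pos: [542.3, -131.0, 10.8]
tcp_rot: [179.9, -0.1, 4.5]
ft_force: [-1.9, -2.1, 6.7]
finger_gap: -0.2
grip_force: 3.4
```

```bash
cat > a.py <<'E'
from h import *
from bench import sensors,optics
q=sensors.sense();w=optics.snapshot("wrist");s=wcam(w,q);print(q["tool_pos"],q["ft_force"])
g=w["pixels"].astype(int)
print(proj(s,(561,-91,49)),"shut disc",proj(s,(564,-131,49)))
for i in range(110,270,5):print(i,"".join("B" if (p[0]-p[2]>60) else "#" if p.max()<45 else "o" if p.min()>125 else "+" if p.min()>95 else "." for p in g[i,200:420:3]))
E
python3 a.py
```

```text
[ 542.27277992 -131.02040438   10.84113086] [-1.88982896 -2.0785155   6.66193225]
[204.91967277 228.38639847] shut disc [284.1074447  228.62380541]
110 oooooooooooooooooooooooooooooooooooooooooooooooooooooooooooooooooooooooooo
115 oooooooooooooooooooooooooooooooooooooooooooooooooooooooooooooooooooooooooo
120 oooooooooooooooooooooooooooooooooooooooooooooooo+++++++++++++o++++++++++++
125 oooooooooooooooooooooooooooooooooooooooooooooooooooooooooooooooooooooooooo
130 oooooooooooooooooooooooooooooooooooooooooooooooooooooooooooooooooooooooooo
135 ooooooooooooooooooooo+o+o+oooooooo++++++oooooooo+oo+o++o++++++++++++++++++
140 .+++++++++++++++++++++++++++++++++++++++++++++++++++++++++++++++++++++++++
145 .ooooooooooooooooo+ooooo++ooooooooooooooooooooooooooooooooooooooooooo+oooo
150 .oooooooooooooooooooooooooooooooooooooooooooooooooooooooooooo+..........oo
155 .ooo++..+oo+.++ooooooooooooooooooooooooooooooooooooooo+++oo+.............o
160 +oooooo++.......oooooooooooooooooooooooooooooooooooooooooo+++++...........
165 ooBBB...+++.........+oooooooooooooooooooooooooooooo+ooo...BBBB.+..........
170 
[... 875 characters left out ...]
ooooooooooooooooooooooooooooo+ooooooo..........BB...+++......+++....
230 ....+oooooooooooooooooooo+...oooooo+oooooooo.........BBB.+++........++....
235 ....+ooooooooooooooooooo+.....ooooo+ooooooooooo+++++.BBB..oo+......++.....
240 ..+ooooooooooooooooooooo+.....oo++++oooooooooooo+++++.BBBB++++...++++.....
245 oooooBBBBB.........oooooo+....++++++oooooooooooooo++.BBBBB..+++++++.++....
250 .BBBBBBBBB..........ooo+........++oooooooooooooooo++BBBBBB..+++++++.......
255 .BBBBBBBBB...........oo...##....+oooooooooooooooo+++BBBBBB+.++++++++......
260 .BBBBBBBBB.+........##....##.......+ooooooooooooo++oBBBBBB++++ooooo+......
265 .BBBBBBBBB..+.....####....###...#####ooooooooooo+o..BBBBBBB+ooooooo+o+....
```

Call:
play_rows:
  motion:
    - [[0.2,0,0,0,0,0],[0.4,0,0,0,0,0],[0.4,0,0,0,0,0],[0.4,0,0,0,0,0]]

```text
time: 12.15
tool_pos: [546.2, -130.9, 10.9]
tcp_rot: [179.8, -0.1, 4.5]
ft_force: [-1.8, -4.0, 5.8]
finger_gap: 0.1
grip_force: 3.2
```

```bash
python3 a.py | sed -n '1,2p;20,40p'
```

```text
[ 546.17180941 -130.94408803   10.89173352] [-1.82105631 -4.03613041  5.75055284]
[205.06109012 235.53748936] shut disc [283.64932495 235.74663936]
195 BBBBBBBBBBB...........................................BBBBBBBBBBBB........
200 BBBBBBBBBB............................................BBBBBBBBBBBB........
205 BBBBBBBBB.............................................BBBBBBBBBBBBB.......
210 BBBBBBBBBBB....................+ooo..................BBBBBBBBBBBBBB.......
215 .....BBBBBB.............+oooo+...+oo+................BBBBB.......BB.......
220 oo.....BBBB..........oooooooooooo.+oooo...+..........BBB.....+++++........
225 ooooo..............+oooooooooooooo++ooooooo..........BB....+oo++++++......
230 ...+++oooooooooooooooooooo++ooooooo.oooooooo.........BB..++++.##..+++.....
235 ....+ooooooooooooooooooo+.....ooooo+ooooooooooo+++..BBB..+++.......++.....
240 ....+ooooooooooooooooooo......+o++++ooooooooooo++++.BBBB.+++.......++.....
245 ...+ooooooooooooooooooooo.....++++++oooooooooooo++++BBBBB.+++.....++......
250 ooooo+BBBB.........oooo++.......+++oooooooooooooo+++BBBBBB.++++++++.......
255 .BBBBBBBBB........+..oo...##....++oo+oooooooooooo+++BBBBBB+.+++++++.......
260 .BBBBBBBBB..........##....##.......+oooooo+oooooo+++BBBBBB+.++ooooo.......
265 .BBBBBBBBB........####....###...#####oooooooooooo++oBBBBBB+oooooooo.......
```

Call:
play_rows:
  motion:
    - [[0.2,0,0,0,0,0],[0.4,0,0,0,0,0],[0.5,0,0,0,0,0],[0.5,0,0,0,0,0]]

```text
time: 12.6
tool_pos: [550.1, -130.2, 10.8]
tcp_rot: [179.9, 0.0, 4.5]
ft_force: [-7.6, -2.7, 11.2]
finger_gap: -0.1
grip_force: 5.6
```

```bash
python3 a.py | sed -n '1,2p;20,40p'
```

```text
[ 550.08860767 -130.23333128   10.79101002] [-7.55087056 -2.72776007 11.17282322]
[206.31012865 242.95319662] shut disc [284.35309493 243.18502968]
195 ..........................................................................
200 BBBBBBBBBBB............................................BBBBBBBBBBB........
205 BBBBBBBBBBB............................................BBBBBBBBBBB........
210 BBBBBBBBB..............................................BBBBBBBBBB.........
215 BBBBBBBBBBB.....................++o+.................BBBBBBBBBBBBBB.......
220 BB.BBBBBBBB..............+oo++...+oo+................BBBBBBB....BBB.......
225 .......BBBB..........+ooooooooooo..ooo+++............BBBB.........B.......
230 ooooo...............oooooooooooooo+.ooo+o+o..........BB.....+++++++.......
235 ooooooooooooo+ooooooooooooooooooooo.+oooooooooo++....BB...+++++++++++.....
240 ..#.++ooooooooooooooooooo.....oo+++++oooooooooo+++...BB..++++#.....++.....
245 .....+o+oooooooooooooooo+......++++++oooooooooo++++.BBB..+++#......++.....
250 ....ooooooooooooooooooo+..##....++++ooooooo+oooo++++BBBBB+++.......++.....
255 ..+ooooBBB.........+ooo...##....+++oooooooooooooo+++BBBBBB+++++..++.......
260 ooooBBBBBB................###...#..+ooo+ooooooooo+++BBBBBB+.+o+ooo+.......
265 .BBBBBBBBB........####....##....#####o+oo+ooooooo+++BBBBBB+oooooooo.......
```

Call:
play_rows:
  motion:
    - [[0,0,0,0,0,0],[0,0,0,0,0,0],[-0.7,0,0,0,0,0],[-1.5,0.0,0,0,0,0],[-2,0.0,-0.5,0,0,0]]

```text
time: 13.15
tool_pos: [528.9, -130.3, 13.9]
tcp_rot: [-180.0, 0.1, 4.6]
ft_force: [-0.3, -0.0, -0.4]
finger_gap: -0.4
grip_force: 0.0
```

Call:
play_rows:
  motion:
    - [[0,0,-1.5,0,0,0],[0,0,-4,0,0,0],[-1,0,-8,0,0,0],[-3,0,-11,0,0,0],[-5,0,-11,0,0,0]]

```text
time: 13.65
tool_pos: [483.3, -135.5, 130.9]
tcp_rot: [179.8, -0.4, 4.6]
ft_force: [-0.3, 0.7, -0.2]
finger_gap: -0.1
grip_force: 0.0
```

```bash
python3 - <<'E'
from h import *
from bench import sensors,optics
q=sensors.sense();w=optics.snapshot("wrist");s=wcam(w,q);print(q["tool_pos"],q["ft_force"])
for X in[(561,-91,49),(564,-131,49),(569,-188,49),(517,-199,49),(596,-24,66),(490,-37,66)]:print(X,proj(s,X).round())
g=w["pixels"].astype(int)
for i in range(60,260,5):print(i,"".join("B" if (p[0]-p[2]>60) else "#" if p.max()<45 else "o" if p.min()>125 else "+" if p.min()>95 else "." for p in g[i,180:400:3]))
E
```

```text
[ 483.25914255 -135.47293589  130.90664638] [-0.2959712   0.68370609 -0.19874277]
(561, -91, 49) [235. 113.]
(564, -131, 49) [283. 113.]
(569, -188, 49) [351. 112.]
(517, -199, 49) [355. 175.]
(596, -24, 66) [143.  55.]
(490, -37, 66) [165. 195.]
60 ............oooooooooooooooooooooooooo+o+o+++++++++++++++++++++++++++++.++
65 ..................+...............++....+...........+........+++..+....++o
70 .................+++++++++++++++++.++++++++++++++++++++++++++++++++++++++o
75 .................+++++++++++++++++++++++++++++++++++++++++.++++++++++++++o
80 .................o+.+.....+++++++++++++++++++++++++oo+B......+++++++++++oo
85 ................BBBBBB+.......++++++++++++++++++++oBBBBBB.......++++++.+oo
90 ...............BBBBBBB........+++..++++++++++++++o.BBBBBBB......+....+++.+
95 ...............BBBBBBB..............++++++........BBBBBBBB...........+++++
100 ...............BBBBBB.............................BBBBBBB.............++++
105 ..............B+oooo.BB........++oo+.............BBBB+oooo+..........+++++
110 ..............+o....+o+++.....oooooooo...........BB.oo+...++.......
[... 1598 characters left out ...]
oooooooooooooooooooooooooooooooooooooooooooooooooooooooooooooooooooo
220 oooooooooooooooooooooooooooooooooooooooooooooooooooooooooooooooooooooooooo
225 oooooooooooooooooooooooooooooooooooooooooooooooooooooooooooooooooooooooooo
230 oooooooooooooooooooooooooooooooooooooooooooooooooooooooooooooooooooooooooo
235 oooooooooooooooooooooooooooooooooooooooooooooooooooooooooooooooooooooooooo
240 oooooooooooooooooooooooooooooooooooooooooooooooooooooooooooooooooooooooooo
245 oooooooooooooooooooooooooooooooooooooooooooooooooooooooooooooooooooooooooo
250 oooooooooooooooooooooooooooooo+++..+++oooooooooooooooooooooooooooooooooooo
255 ooooooooooooooooooooooooooooo+...##...+ooooooooooooooooooooooooooooooooooo
```

```bash
cat > m.py <<'E'
from h import *
from bench import sensors,optics
import cv2
q=sensors.sense();w=optics.snapshot("wrist");s=wcam(w,q);print(q["tool_pos"])
g=cv2.cvtColor(w["pixels"],cv2.COLOR_RGB2GRAY)
P={}
for n,X in dict(piv=(561,-91,49),disc=(562,-133,49),pl=(569,-188,49)).items():
    u,v=proj(s,X).astype(int);c=g[v-20:v+26,u-20:u+20]
    m=(c<85).astype(np.uint8);k,l,st,ce=cv2.connectedComponentsWithStats(m)
    b=[(round(float(np.hypot(*(ce[i]-[20,22]))),1),st[i][4],(ce[i]+[u-20,v-20]).round(1)) for i in range(1,k) if 15<st[i][4]<200]
    b=sorted(b,key=lambda t:t[0])[:3];P[n]=b[0][2];print(n,b)
W={n:ray(s,p,46) for n,p in P.items()};print(W)
d=W["disc"]-W["piv"];e=W["pl"]-W["piv"]
print("deg short",np.degrees(np.arctan2(e[1],e[0])-np.arctan2(d[1],d[0])))
E
python3 m.py; python3 - <<'E'
from bench import optics
g=optics.snapshot("wrist")["pixels"].mean(2).astype(int)
for i in range(98,142,2):print(i," ".join("%3d"%v for v in g[i,218:366:4]))
E
```

```text
[ 479.53006834 -135.11719425  128.07952632]
piv [(1.2, np.int32(107), array([232.9, 108.7])), (21.4, np.int32(120), array([249.7,  94.4])), (23.4, np.int32(101), array([249.6, 126.5]))]
disc [(4.6, np.int32(92), array([281.4, 114.8]))]
pl [(3.9, np.int32(107), array([349.1, 107.8]))]
{'piv': array([559.87024611, -89.07200468,  46.        ]), 'disc': array([ 558.25064492, -129.69164344,   46.        ]), 'pl': array([ 568.24990401, -185.41134228,   46.        ])}
deg short 7.254421545346653
98  70 114 122 133 136  98  95  90  63  71  64  70  72  70  69  78 118  72  72  68  71  69  68  71  72  72  72  65  83 131 133 106 140 144 140  87  70
100  71 116 133 140 142 141  78  94  64  69  69  69  70  72 124 135 140 134  95  70  72  71  69  70  70  68  71  64  85 129 130 133 145 143 141 105  67
102  73 117 144 136 136 138  94  93  62  70  66  74  73  78 145 141 142 141 133  70  73  68  75  72  74  69  71  61  90 132 101 143 140  97 106 128  72
104  72 122 141  76  69  99 129 110  98  73  69  68  69 129 141 138 140 140 138 100  71  71  71  71  68  70  70  64  87 126 105 144  87  73  69 129  72
[... 2036 characters left out ...]
 100 102 100  90  99 105 109 107 107 106 110 107 107 100 100 114 134 106 142 140 136  78  77
134  70  73  63 117 137 126 101  76  57  59  62  57  99 100  98 100  99 101 101 107 105 109 107 107 110 107 107 101 100 118 138 109 139 143 139  83  75
136  71  70  71 115 139 124 102  73  58  62  59  60  98  99 102 100 100  98 101 110 106 109 109 110 109 108 106 103 101 117 135 114 141 142 139  86  72
138  68  68  68 113 138 126 102  74  69  61  60  58  98 102 101 100  99 101 101 106 106 108 107 107 107 111 109 110  99 116 138 114 139 139 137  91  73
140  72  69  71 111 138 128 100  71  69  71  64  68  95  99 100 100 101  97 101 108 108 108 108 109 110 108 110 112  96 120 137 116 140 141 136  97  71
```

Call:
play_rows:
  motion:
    - [[2,0,2,0,0,0],[3.5,0,5,0,0,0],[3.7,0,8,0,0,0],[3.7,0,10,0,0,0],[3.7,0,11,0,0,0]]

```text
time: 14.3
tool_pos: [515.7, -130.2, 11.2]
tcp_rot: [-179.9, 0.3, 4.6]
ft_force: [0.3, -0.1, 0.0]
finger_gap: -0.2
grip_force: 0.0
```

Call:
play_rows:
  motion:
    - [[0,0,0.5,0,0,0],[0,0,1.0,0,0,0],[0,0,1.4,0,0,0],[0,0,1.4,0,0,0]]

```text
time: 14.7
tool_pos: [517.8, -131.4, 0.8]
tcp_rot: [180.0, -0.0, 4.6]
ft_force: [-0.1, 0.5, -0.6]
finger_gap: -0.1
grip_force: 0.0
```

Call:
play_rows:
  motion:
    - [[0.6,0,0,0,0,0],[1.1,0,0,0,0,0],[1.5,0,0,0,0,0],[1.8,0,0,0,0,0],[2.0,0,0,0,0,0]]

```text
time: 15.2
tool_pos: [537.4, -130.0, 0.5]
tcp_rot: [180.0, 0.0, 4.6]
ft_force: [-3.8, -3.1, 2.0]
finger_gap: -0.0
grip_force: 1.8
```

Call:
play_rows:
  motion:
    - [[0.2,0,0,0,0,0],[0.3,0,0,0,0,0],[0.3,0,0,0,0,0]]

```text
time: 15.5
tool_pos: [537.9, -129.9, 0.1]
tcp_rot: [-180.0, 0.3, 4.6]
ft_force: [-14.5, -3.4, 10.2]
finger_gap: 0.2
grip_force: 7.3
```

Call:
play_rows:
  motion:
    - [[0.0,0,0,0,0,0],[-0.6,0,0,0,0,0],[-1.4,0,0,0,0,0],[-2.2,0,0,0,0,0],[-2.4,0,-1,0,0,0]]

```text
time: 16.0
tool_pos: [514.2, -130.6, 9.2]
tcp_rot: [-179.9, 0.2, 4.6]
ft_force: [-0.0, -0.2, -0.6]
finger_gap: -0.3
grip_force: 0.0
```

Call:
play_rows:
  motion:
    - [[0,0,-2.5,0,0,0],[-0.5,0,-6,0,0,0],[-2,0,-10,0,0,0],[-3.5,0,-12,0,0,0],[-3.5,0,-12,0,0,0]]

```text
time: 16.5
tool_pos: [483.3, -135.2, 135.6]
tcp_rot: [179.8, -0.4, 4.5]
ft_force: [1.2, -0.5, -0.5]
finger_gap: 0.0
grip_force: 0.0
```

```bash
python3 m.py
```

```text
[ 483.34583339 -135.16397801  135.60387087]
piv [(0.9, np.int32(98), array([234.1, 114. ])), (21.6, np.int32(119), array([250.4,  98.9])), (22.7, np.int32(118), array([250.5, 130.6]))]
disc [(4.9, np.int32(89), array([281. , 114.1]))]
pl [(4.0, np.int32(101), array([346. , 113.6]))]
{'piv': array([560.06006117, -89.20094855,  46.        ]), 'disc': array([ 563.16595574, -129.46579165,   46.        ]), 'pl': array([ 567.99644632, -185.27545521,   46.        ])}
deg short 0.311416485444646
```

```bash
python3 -c "
from bench import job;print(job.hand_in())"
```

```text
the job is handed in; nothing more can be done
None
```

The job is handed in, with no verdict returned. The cover is parked at about +100 mm in its track, the disc handle measured within about 0.5° of its shut stop, and I saw no movement of the straight handle or the things around the box, though I did not re-measure them before handing in.

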